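# Fit the return spring of a citrus press

### The arm

A 6-joint arm with a two-finger parallel gripper is mounted at the origin on a cart in front of the work surface, level with it; the furniture and walls round the work are solid. World frame = base frame: x ahead of the robot, y to its left, z up, the work surface at z = 0. Lengths are in m, angles in rad, forces in N, time in s.
With the tool pointing down it reaches from about 0.35 to 0.85 m from the base axis. Payload 8.1 kg.
Tool frame: the origin (TCP) lies at the very end of the fingers, on their centre line; the grasp point (between the pads) lies 19 mm behind it; z points along the fingers, y is the direction in which the jaws open and shut (so a half turn about z gives the same grasp; the last joint's range is limited). The gripper opens to 93 mm and grips with 3 to 60 N. Pads are 15 mm wide; open, the fingers measure 128 mm over their backs; the gripper's body (75 mm by 188 mm) begins 65 mm behind the grasp point.
Start: joints at [1.218, 0.13, 1.488, -0, 1.523, -0.085], TCP at [0.159, 0.579, 0.219] pointing down, gripper open.
Joint ranges: [-2.96, 2.96], [-0.89, 2.26], [0.02, 2.5], [-1.34, 4.48], [0, 2.73], [-2.66, 2.66]. Speed limits (rad/s): [2.39, 2.39, 2.79, 3.14, 3.14, 3.14].

### API

Orientations are given as a rotation vector (axis times angle).
In Python, from plant import robot gives the robot as it stands.
- The arm moves only by the shell command python3 -m inch 'ROWS' [FORCE]. ROWS is JSON, a list that holds one entry, the list of rows, each a list of 7 numbers: the shift along the tool's x, y, z in cm, then the turn, a rotation vector about the tool's x, y, z in degrees, then the gripper command: -1 is fully open, 1 is shut, values between are in proportion. A call has 1 to 5 rows; each row shifts and turns the commanded pose from where the row before left it, along the tool's axes as they then stand; what a row does not reach is not made up. A row lasts 1/10 s, in which the tool goes at most 50 mm and 8.59 degrees, less where a joint would pass 70% of its speed; a pose out of reach is approached as far as the arm can. A call with a gripper value outside its range is refused whole. The fingers move at their own pace and stop on an object; FORCE is the grip in N (left out, the last holds). Time passes only in rows, so rows that do not move let the fingers close. It gives the time, the measured TCP pose, the force and the opening at its end, in the units of the state.
- robot.read_state(): the state, without advancing time (a new reading comes with each control period).
- robot.read_camera(name): name is "scene" or "top"; returns a dict with "image" (480x640x3 uint8, blue, green, red), "K" (3x3 intrinsics, pixels), "distortion" ([k1, k2, p1, p2, k3] as OpenCV has them; the pictures are not rectified), "R" (3x3) and "t" (3): a world point X has camera coordinates R X + t. Camera axes: x right, y down, z forward; pixel columns grow to the right and rows downward; lengths in m; the calibration is good to about 2 mm. A picture is of the moment at which its call begins. There is no depth.
- robot.close_job(): hands the job in, once; it reports no verdict.
The state is a dict: "t": time; "q": joint angles; "dq": joint speeds; "joint_torque": joint torques, N m; "tool_pos": TCP position; "orientation": TCP orientation; "force": force on the tool from outside, world axes, zero at the start; "wrist_torque": the same for the moment, N m; "opening": finger opening in m.
Only numpy, scipy, OpenCV 4.12 (cv2) and the standard library are available. Lean on these libraries where they do the work, as an engineer would, in place of code of your own. Each camera call takes 0.05 s, during which the arm holds its last target. There are 200 camera calls.

### The job

Thread the loose coil spring, square-holed foot down, over the square spindle of the citrus press; where it snags on the shoulders, do not force it but twist it slightly under a light press until it drops on. Let go of it so that it stands by itself on the three orange clips, and only then push down on its top until its foot snaps in flat under the clips. Leave the spring clipped home and standing free, and do not knock the other things on the table about.

Things in the scene. Friction and masses are not known exactly. Their poses are not given: they have to be found in the camera images.
- collar (a point): Centre of the black round collar on top of the spring; grip it here. Collar: diameter 32 mm, height 16 mm (8 above, 8 below this point). The spring stands upright at the start, 64 mm high, weighs about 80 g; z is its axis. This point is 56 mm above the foot's underside.
- coils (a point): Middle of the five steel coils (29 mm in diameter, 43 mm high) between collar and foot, 26.5 mm above the foot's underside. The spring truly compresses, about 1.5 N per mm, at most 12 mm; sideways it is stiff.
- foot_under (a point): Centre of the underside of the spring's foot: a dark steel disc 32 mm in diameter and 5 mm thick with a square hole, 15 mm across the flats, right through its middle. The point's x and y axes are square to the hole's sides.
- seat (a point): Centre of the round seat on top of the citrus press base, 60 mm above the table; the underside of the spring's foot must end up on it. The base is a white round housing, 144 mm in diameter, fixed to the table.
- clip (a point): Centre of the ring of three orange snap clips round the seat, level with their tops, 16 mm above the seat. Their noses slope inward. A foot let down on them rests about 11 mm above the seat; they hold it up at 5 N or less, give way outward when it is pushed with about 9 to 14 N, and snap shut over it as it reaches the seat.
- spindle_tip (a point): Top of the upright steel spindle in the middle of the seat, 36 mm above it. From the top: a round pilot 10 mm in diameter, 9 mm long, with a tapered end; then shoulders 5 mm high widening to a square 13 mm across the flats, which runs 22 mm down to the seat.
- shoulder (a point): On the spindle's axis, at the top of its square part, 22 mm above the seat. The square stands at any angle about the axis, not given (this point does not turn with it), and is stiff to turn (0.15 N m). The foot slides on only with its hole within about 9 degrees of the square's sides (same every 90 degrees); else it snags about 24 mm above the seat.
- reamer: The white ribbed reamer cone of the press, 64 mm in diameter and 61 mm high, standing on the table; origin at the centre of its underside. Leave it.
- glass: An empty drinking glass, 80 mm in diameter, 91 mm high; origin at the centre of its underside. Leave it.
- cup: A small white cup with a handle, 62 x 88 mm, 50 mm high; origin at its underside. Leave it.
- pepper: A spice jar with a dark cap, 41 mm in diameter, 105 mm high; origin at the centre of its underside. Leave it.

How it is judged:
By the outcome, as a careful person would: the job done as asked, in the order asked, and still so for the second after the job is handed in, with the robot touching nothing.
It also fails if it takes over 51 s, if anything falls off the work surface, if the arm or the gripper's body presses on something with over 40 N, if the wrist force passes 120 N, or if a joint passes its speed limit or range.

## Working session

There is one attempt and no reset: what is moved stays moved. The work goes in short steps, Python scripts to look and compute and a shell command to move; the robot and the scene stay as the last step left them, time stands still between calls to the robot, and variables do not carry over. Pictures are saved under pics/ and viewed, about 8 in all and at most 12, crops included, and the job is handed in when it is done.

```bash
mkdir -p pics; ls
cat > h.py <<'E'
import numpy as np, cv2
from plant import robot
def cam(n,save=None,crop=None,scale=1):
    c=robot.read_camera(n)
    if save:
        im=c["image"]
        if crop: x0,y0,x1,y1=crop; im=im[y0:y1,x0:x1]
        cv2.imwrite("pics/"+save,cv2.resize(im,None,fx=scale,fy=scale,interpolation=cv2.INTER_CUBIC))
    return {k:np.array(v) for k,v in c.items()}
def ray(c,px,z):
    "world point on plane z seen at pixel"
    u=cv2.undistortPoints(np.array([[px]],float),c["K"],c["distortion"])[0,0]
    o=-c["R"].T@c["t"]; d=c["R"].T@np.array([u[0],u[1],1])
    return o+d*(z-o[2])/d[2]
def proj(c,X):
    return cv2.projectPoints(np.atleast_2d(np.array(X,float)),cv2.Rodrigues(c["R"])[0],c["t"],c["K"],c["distortion"])[0][:,0]
E
python3 - <<'E'
from h import *
for n in("scene","top"):
    c=cam(n,n+"0.png"); print(n,(-c["R"].T@c["t"]).round(3),c["R"].round(2).tolist(),c["K"][0,0])
print(robot.read_state())
E
```

```text
pics
scene [-0.1   -0.318  1.015] [[0.41, -0.91, -0.01], [-0.72, -0.32, -0.62], [0.56, 0.26, -0.79]] 498.77323295228365
top [ 0.444 -0.02   1.434] [[0.02, -1.0, -0.0], [-1.0, -0.02, -0.09], [0.09, 0.01, -1.0]] 510.5638682898449
{'t': 0.1, 'q': array([ 1.21758943e+00,  1.31091067e-01,  1.48916890e+00, -1.08240309e-05,
        1.52298154e+00, -8.54134536e-02]), 'dq': array([ 0.00092961, -0.00066546, -0.00103216, -0.00068047, -0.00026141,
       -0.00119502]), 'joint_torque': array([ 1.73945336e-03, -5.61336422e+01, -4.93100202e+01,  7.70903192e-02,
        2.88720924e-02, -4.48709230e-07]), 'tool_pos': array([0.15857645, 0.57813889, 0.21768991]), 'orientation': array([-4.19345733e-01, -3.11312699e+00,  2.53139313e-03]), 'force': array([0.46839503, 0.43431739, 0.32062688]), 'wrist_torque': array([0.02132114, 0.06471643, 0.00276067]), 'opening': 0.09306463603506764}
```

View pics/scene0.png

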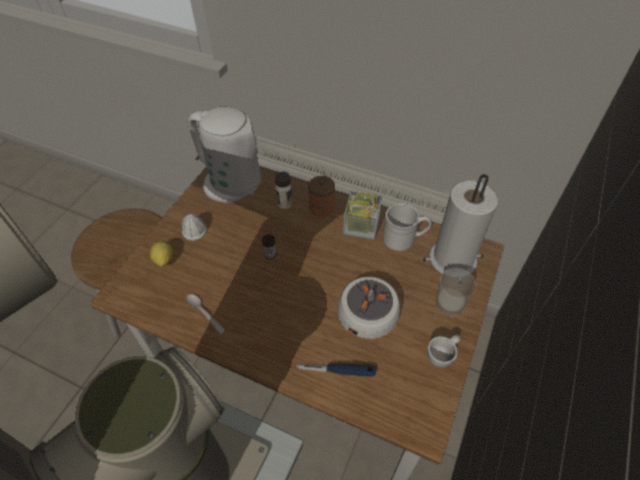

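View pics/top0.png

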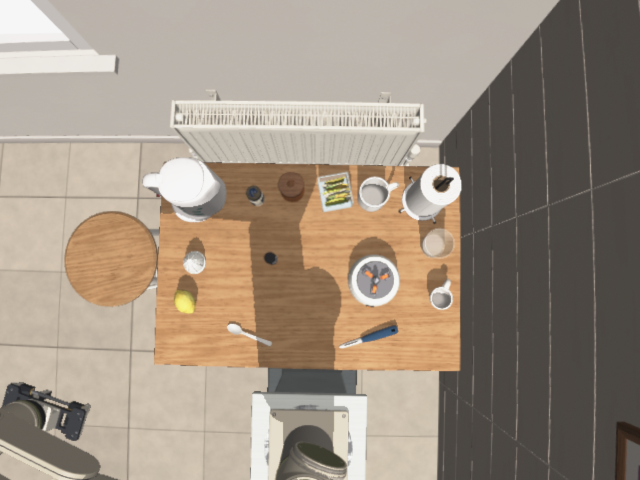

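The scene view shows the spring (black collar) at about (268,242) and the press at (370,300). In the top view they are at (270,258) and (375,281). Next I'll enlarge both.

Run:
```python
from h import *
s=cam("scene");t=cam("top")
def cr(c,x,y,w,h,k): return cv2.resize(c["image"][y:y+h,x:x+w],None,fx=k,fy=k,interpolation=cv2.INTER_CUBIC)
a=np.hstack([cr(s,245,225,50,40,8),cr(t,250,240,50,40,8)])
b=np.hstack([cr(s,335,270,80,56,5)[:280],cr(t,343,253,80,56,5)[:280]])
cv2.imwrite("pics/c1.png",np.vstack([a,b]))
```

```text
(no output)
```

View pics/c1.png

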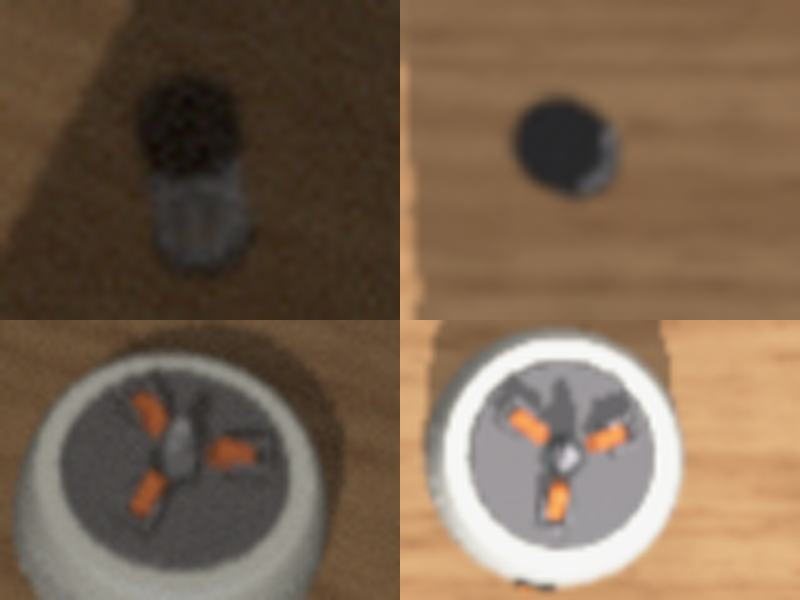

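Run:
```python
from h import *
s=cam("scene");t=cam("top")
print("collar",ray(t,(269.5,257.5),.058),ray(s,(268.2,240.2),.056))
print("seat",ray(t,(375.2,279.4),.06),ray(s,(369.6,299.0),.06))
print("tip",ray(t,(376.2,280),.096),ray(s,(370.9,289.3),.096))
for n,c in(("s",s),("t",t)): print(n,proj(c,[ray(t,(375.2,279.4),.06),ray(t,(375.2,279.4),.06)+[0,0,.036],ray(t,(375.2,279.4),.06)+[0,0.01,.036]]).round(1).tolist())
im=t["image"].astype(int)
g=im.max(2); m=(g<70).astype(np.uint8)[248:268,258:282]; print("dark centroid",np.argwhere(m).mean(0)+[248,258],m.sum())
```

```text
collar [0.5225827  0.11268597 0.058     ] [0.52308003 0.11581715 0.056     ]
seat [ 0.46940444 -0.1732767   0.06      ] [ 0.46632877 -0.17014455  0.06      ]
tip [ 0.46723154 -0.17191435  0.096     ] [ 0.46891297 -0.16952298  0.096     ]
s [[371.4, 298.4], [372.6, 289.7], [368.3, 288.1]]
t [[375.2, 279.4], [376.7, 279.2], [372.9, 279.1]]
dark centroid [257.69565217 269.57608696] 92
```

The collar is at about (0.523, 0.114). The two cameras agree on the press's offset from the spring, (-0.055, -0.2855). I'll turn the jaws onto world x so that tool x = +y, tool y = +x and z is down, then travel.

```bash
python3 -m inch '[[[0,0,0,0,0,8.5,-1],[0,0,0,0,0,8.5,-1],[0,0,0,0,0,8.5,-1],[0,0,0,0,0,8.5,-1],[0,0,0,0,0,8.5,-1]]]' 20
python3 -m inch '[[[0,0,0,0,0,8.5,-1],[0,0,0,0,0,8.5,-1],[0,0,0,0,0,8.5,-1],[0,0,0,0,0,6.6,-1],[0,0,0,0,0,0,-1]]]'
python3 - <<'E'
from h import *
from scipy.spatial.transform import Rotation as r
s=robot.read_state();R=r.from_rotvec(s["orientation"]).as_matrix();print(R.round(3))
print((R.T@(np.array([.523,.114,.15])-s["tool_pos"])*100).round(2),s["q"].round(2))
E
```

```text
t: 0.8
tool_pos: [0.1587, 0.5786, 0.2185]
orientation: [1.528, 2.745, -0.0]
force: [0.5, 0.4, 0.3]
opening: 0.0928
t: 1.3
tool_pos: [0.1587, 0.5786, 0.2186]
orientation: [2.222, 2.22, -0.0]
force: [-0.8, 0.2, -0.2]
opening: 0.093
[[ 0.001  1.    -0.   ]
 [ 1.    -0.001 -0.   ]
 [-0.    -0.    -1.   ]]
[-46.43  36.47   6.86] [ 1.22  0.13  1.49 -0.    1.52  1.22]
```

```bash
for i in 1 2 3; do python3 -m inch '[[[-3.095,2.43,0.2,0,0,0,-1],[-3.095,2.43,0.2,0,0,0,-1],[-3.095,2.43,0.2,0,0,0,-1],[-3.095,2.43,0.2,0,0,0,-1],[-3.095,2.43,0.2,0,0,0,-1]]]'; done
python3 -m inch '[[[0,0,1.5,0,0,0,-1],[0,0,1.5,0,0,0,-1],[0,0,1,0,0,0,-1],[0,0,0,0,0,0,-1]]]'
python3 - <<'E'
from h import *
from scipy.spatial.transform import Rotation as r
s=robot.read_state();R=r.from_rotvec(s["orientation"]).as_matrix();print(R.round(3))
print((R.T@(np.array([.523,.114,.036])-s["tool_pos"])*100).round(2),s["q"].round(2))
c=cam("scene"); print(proj(c,s["tool_pos"]))
im=c["image"][170:290,200:340]
t=cam("top")["image"][200:320,200:340]
cv2.imwrite("pics/g1.png",np.hstack([cv2.resize(i,(400,343),interpolation=cv2.INTER_CUBIC) for i in(im,t)]))
E
```

```text
t: 1.8
tool_pos: [0.2811, 0.4227, 0.2086]
orientation: [2.215, 2.227, 0.0]
force: [0.8, 0.4, 0.2]
opening: 0.0931
t: 2.3
tool_pos: [0.4028, 0.268, 0.1988]
orientation: [2.216, 2.227, 0.001]
force: [0.6, -0.1, -0.1]
opening: 0.0928
t: 2.8
tool_pos: [0.5246, 0.1133, 0.1887]
orientation: [2.216, 2.227, 0.001]
force: [-0.2, -0.4, -0.1]
opening: 0.0931
t: 3.2
tool_pos: [0.5215, 0.1155, 0.146]
orientation: [-2.216, -2.223, 0.005]
force: [-0.1, 0.1, -1.0]
opening: 0.093
[[-0.003  1.    -0.004]
 [ 1.     0.003 -0.   ]
 [-0.    -0.004 -1.   ]]
[-0.15  0.2  11.  ] [0.12 0.   1.76 0.   1.39 0.12]
[[264.37712868 216.65446869]]
```

View pics/g1.png

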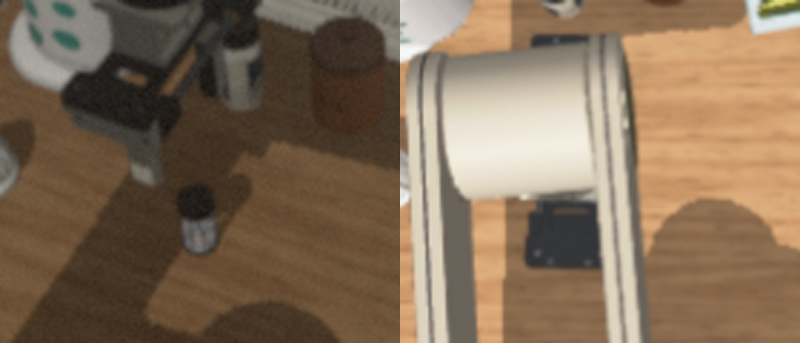

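Spring's collar is at (197,195) in the left crop, right below the jaws' centre at about (180,135). Descending.

```bash
python3 -m inch '[[[-0.1,0.15,3,0,0,0,-1],[0,0,3,0,0,0,-1],[0,0,2,0,0,0,-1],[0,0,2,0,0,0,-1],[0,0,0.9,0,0,0,-1]]]'
python3 -m inch '[[[0,0,0,0,0,0,0.2],[0,0,0,0,0,0,0.6],[0,0,0,0,0,0,1],[0,0,0,0,0,0,1],[0,0,0,0,0,0,1]]]' 25
python3 -m inch '[[[0,0,0,0,0,0,1],[0,0,0,0,0,0,1]]]'
python3 - <<'E'
from h import *
s=robot.read_state();print(s["tool_pos"],s["orientation"],s["force"])
c=cam("scene"); 
im=c["image"][190:270,220:327]
t=cam("top")["image"][200:320,200:340]
cv2.imwrite("pics/g2.png",cv2.resize(im,None,fx=6,fy=6,interpolation=cv2.INTER_CUBIC))
E
```

```text
t: 3.8
tool_pos: [0.5243, 0.1143, 0.0385]
orientation: [-2.218, -2.223, 0.002]
force: [-0.1, -0.6, -0.4]
opening: 0.0932
t: 4.3
tool_pos: [0.5258, 0.1138, 0.0405]
orientation: [2.22, 2.222, 0.002]
force: [-0.3, -0.5, -0.5]
opening: 0.0572
t: 4.5
tool_pos: [0.5253, 0.1137, 0.0398]
orientation: [2.22, 2.222, 0.0]
force: [-0.3, 0.8, -1.0]
opening: 0.0417
[0.52527275 0.11371244 0.03978958] [2.22037963e+00 2.22235270e+00 2.39501347e-04] [-0.25762054  0.83947264 -0.99938856]
```

View pics/g2.png

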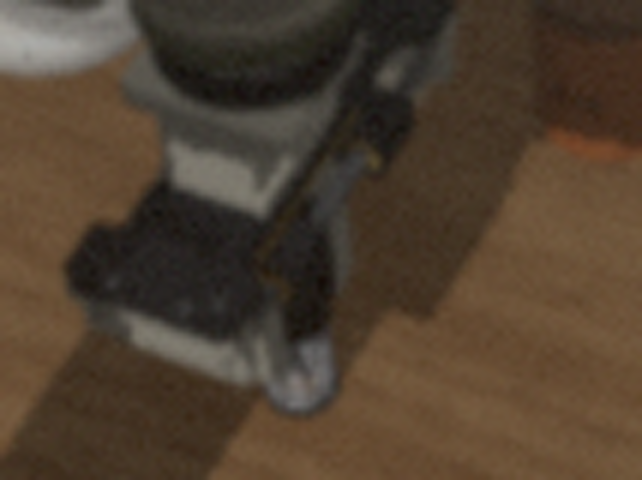

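Jaws straddle the collar, still closing (41.7 mm). Let them finish.

```bash
python3 -m inch '[[[0,0,0.2,0,0,0,1],[0,0,0,0,0,0,1],[0,0,0,0,0,0,1],[0,0,0,0,0,0,1],[0,0,0,0,0,0,1]]]' 25
python3 -m inch '[[[0,0,-0.5,0,0,0,1],[0,0,-1,0,0,0,1],[0,0,-2,0,0,0,1],[0,0,0,0,0,0,1],[0,0,0,0,0,0,1]]]'
```

```text
t: 5.1
tool_pos: [0.5253, 0.1138, 0.0378]
orientation: [2.22, 2.222, 0.0]
force: [-0.7, 0.6, 2.6]
opening: 0.0313
t: 5.6
tool_pos: [0.5258, 0.1138, 0.0732]
orientation: [2.22, 2.222, 0.002]
force: [-0.6, 0.8, -1.2]
opening: 0.0315
```

```bash
python3 -m inch '[[[0,0,-3,0,0,0,1],[0,0,-4,0,0,0,1],[0,0,-3,0,0,0,1],[-2,-0.4,0,0,0,0,1],[-3,-0.6,0,0,0,0,1]]]'
python3 -m inch '[[[-4,-0.8,0,0,0,0,1],[-4,-0.8,0,0,0,0,1],[-4,-0.8,0,0,0,0,1],[-4,-0.8,0,0,0,0,1],[-3,-0.6,0,0,0,0,1]]]'
python3 -m inch '[[[-2,-0.3,0,0,0,0,1],[-1.5,-0.3,0,0,0,0,1],[-1.05,-0.1,0,0,0,0,1],[0,0,0,0,0,0,1],[0,0,0,0,0,0,1]]]'
python3 -m inch '[[[0,0,0,0,0,0,1],[0,0,0,0,0,0,1],[0,0,0,0,0,0,1]]]'
python3 - <<'E'
from h import *
from scipy.spatial.transform import Rotation as r
s=robot.read_state();R=r.from_rotvec(s["orientation"]).as_matrix();print(R.round(3))
print((R.T@(np.array([.4705,-.1717,s["tool_pos"][2]])-s["tool_pos"])*100).round(2),s["q"].round(2),s["tool_pos"])
c=cam("scene"); im=c["image"][235:325,320:420]
t=cam("top"); 
cv2.imwrite("pics/p1.png",np.hstack([cv2.resize(i,None,fx=4,fy=4,interpolation=cv2.INTER_CUBIC) for i in(im,t["image"][235:325,325:425])]))
E
```

```text
t: 6.1
tool_pos: [0.5157, 0.0643, 0.1731]
orientation: [2.217, 2.224, 0.002]
force: [-0.4, -0.4, -1.3]
opening: 0.0317
t: 6.6
tool_pos: [0.4762, -0.1283, 0.1715]
orientation: [-2.221, -2.221, 0.002]
force: [0.2, -0.3, -1.6]
opening: 0.0316
t: 7.1
tool_pos: [0.4704, -0.1713, 0.1721]
orientation: [-2.22, -2.222, -0.0]
force: [0.1, 1.0, -0.4]
opening: 0.0316
t: 7.4
tool_pos: [0.4707, -0.1713, 0.1727]
orientation: [2.219, 2.224, 0.0]
force: [-0.5, 0.3, -1.2]
opening: 0.0315
[[-0.002  1.     0.   ]
 [ 1.     0.002  0.   ]
 [ 0.     0.    -1.   ]]
[-0.04 -0.02 -0.  ] [-0.45 -0.11  1.82  0.    1.44 -0.45] [ 0.4706537  -0.17127166  0.17265655]
```

View pics/p1.png

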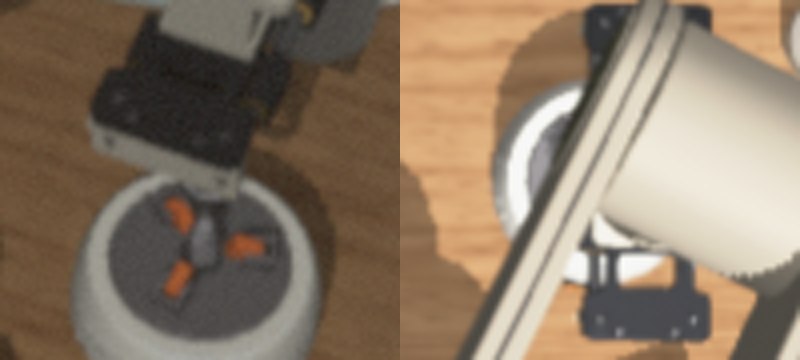

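Spring hangs above the spindle (left crop: spindle at (205,240), spring's foot just above it). The tool is within 0.5 mm of target. Descending slowly, watching force.

```bash
python3 -m inch '[[[-0.04,0,1,0,0,0,1],[0,0,1.2,0,0,0,1],[0,0,0.8,0,0,0,1],[0,0,0.4,0,0,0,1],[0,0,0.3,0,0,0,1]]]'
python3 -m inch '[[[0,0,0.3,0,0,0,1],[0,0,0.2,0,0,0,1],[0,0,0.2,0,0,0,1],[0,0,0.1,0,0,0,1],[0,0,0,0,0,0,1]]]'
python3 -m inch '[[[0,0,0.1,0,0,0,1],[0,0,0.1,0,0,0,1],[0,0,0,0,0,0,1],[0,0,0,0,0,0,1]]]'
python3 -c "
from h import *
s=robot.read_state();print(s['tool_pos'],s['force'],s['wrist_torque'])"
```

```text
t: 8.0
tool_pos: [0.47, -0.172, 0.1347]
orientation: [-2.22, -2.222, 0.001]
force: [0.3, 0.3, -1.2]
opening: 0.0318
t: 8.5
tool_pos: [0.4705, -0.1722, 0.1276]
orientation: [2.22, 2.222, 0.0]
force: [-0.7, 1.4, -1.2]
opening: 0.0313
t: 8.9
tool_pos: [0.4705, -0.1722, 0.1256]
orientation: [-2.22, -2.223, 0.0]
force: [-0.1, 0.5, -1.6]
opening: 0.0316
[ 0.47048331 -0.17222022  0.12563878] [-0.14610336  0.4988227  -1.57007953] [-0.09518639  0.10206979 -0.00707042]
```

```bash
for i in 1 2; do python3 -m inch '[[[0,0,0.1,0,0,0,1],[0,0,0.1,0,0,0,1],[0,0,0,0,0,0,1]]]'; done
python3 -m inch '[[[0,0,0.1,0,0,0,1],[0,0,0.1,0,0,0,1],[0,0,0,0,0,0,1]]]'
python3 -c "
from h import *
s=robot.read_state();print(s['tool_pos'],s['force'],s['wrist_torque'])"
```

```text
t: 9.2
tool_pos: [0.4704, -0.1722, 0.1235]
orientation: [-2.22, -2.222, 0.0]
force: [0.3, -0.2, -0.0]
opening: 0.0317
t: 9.5
tool_pos: [0.4706, -0.1722, 0.1217]
orientation: [2.22, 2.222, 0.0]
force: [0.5, -0.4, -0.2]
opening: 0.0313
t: 9.8
tool_pos: [0.4707, -0.1721, 0.1196]
orientation: [2.22, 2.222, 0.001]
force: [1.7, 0.9, 0.2]
opening: 0.0315
[ 0.47070286 -0.17213139  0.1195989 ] [1.69589174 0.88456164 0.19547455] [ 0.09431692 -0.29917208  0.05837912]
```

```bash
python3 -m inch '[[[0,0,0.1,0,0,0,1],[0,0,0,0,0,0,1]]]'; python3 -m inch '[[[0,0,0.1,0,0,0,1],[0,0,0,0,0,0,1]]]'
python3 -c "
from h import *
s=robot.read_state();print(s['tool_pos'],s['force'],s['wrist_torque'])"
```

```text
t: 10.0
tool_pos: [0.4707, -0.1722, 0.1186]
orientation: [2.22, 2.222, 0.0]
force: [1.5, 0.6, -0.1]
opening: 0.0312
t: 10.2
tool_pos: [0.4706, -0.1722, 0.1176]
orientation: [2.22, 2.222, 0.0]
force: [2.1, -0.3, 0.2]
opening: 0.0315
[ 0.47062075 -0.17219334  0.11761114] [ 2.10414138 -0.34941968  0.19088974] [ 0.10066155 -0.46610386  0.04138472]
```

```bash
python3 -m inch '[[[0,0.06,0,0,0,0,1],[0,0,0.1,0,0,0,1],[0,0,0,0,0,0,1]]]'; python3 -m inch '[[[0,0,0.1,0,0,0,1],[0,0,0.1,0,0,0,1],[0,0,0,0,0,0,1]]]'
python3 - <<'E'
from h import *
s=robot.read_state();print(s['tool_pos'],s['force'],s['wrist_torque'])
c=cam("scene"); im=c["image"][250:310,335:415]
cv2.imwrite("pics/p2.png",cv2.resize(im,None,fx=9,fy=9,interpolation=cv2.INTER_CUBIC))
E
```

```text
t: 10.5
tool_pos: [0.4709, -0.1722, 0.1164]
orientation: [-2.22, -2.222, 0.0]
force: [0.7, 0.8, -0.7]
opening: 0.0314
t: 10.8
tool_pos: [0.4709, -0.1722, 0.1144]
orientation: [-2.22, -2.222, 0.0]
force: [1.3, 0.6, -0.9]
opening: 0.0315
[ 0.47094452 -0.17217633  0.11439807] [ 1.30341608  0.63999309 -0.92940859] [ 0.11090782 -0.18846956 -0.00688632]
```

View pics/p2.png

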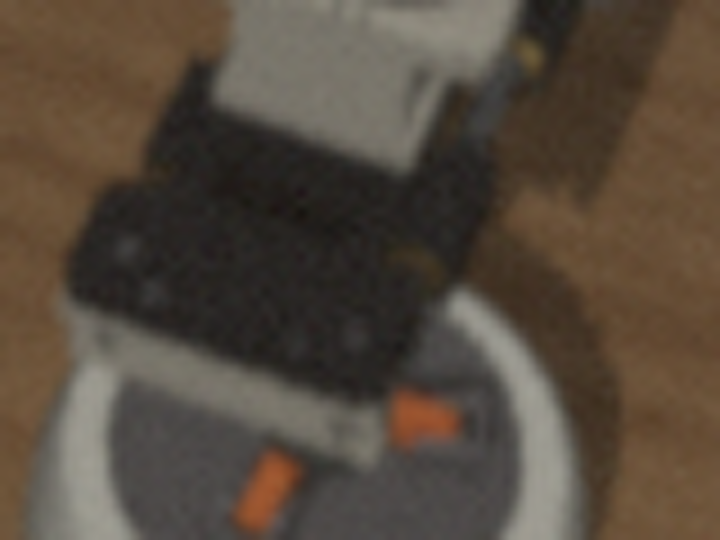

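```bash
for i in 1 2 3 4; do python3 -m inch '[[[0,0,0.1,0,0,0,1],[0,0,0.05,0,0,0,1],[0,0,0,0,0,0,1]]]'|egrep 'pos|for'; python3 -c "
from h import *
print(robot.read_state()['wrist_torque'].round(2))"; done
```

```text
tool_pos: [0.471, -0.1722, 0.113]
force: [-0.8, 0.9, -0.8]
[ 0.02 -0.07 -0.04]
tool_pos: [0.471, -0.1722, 0.1115]
force: [1.1, 0.0, -0.1]
[ 0.09 -0.07  0.02]
tool_pos: [0.471, -0.1722, 0.1101]
force: [-0.4, 1.2, -0.2]
[ 0.13  0.07 -0.04]
tool_pos: [0.4711, -0.1722, 0.1087]
force: [-0.8, 1.6, 2.5]
[ 0.21  0.26 -0.05]
```

Contact came exactly at the clip-rest height, with the foot about 11 mm above the seat. It went past the shoulder without snagging, so it's on the square. Ease off, release, and rise.

```bash
python3 -m inch '[[[0,0,-0.05,0,0,0,1],[0,0,0,0,0,0,1],[0,0,0,0,0,0,0.3],[0,0,0,0,0,0,0.1],[0,0,0,0,0,0,-0.1]]]'
python3 -m inch '[[[0,0,0,0,0,0,-0.3],[0,0,0,0,0,0,-0.5],[0,0,0,0,0,0,-0.5],[0,0,0,0,0,0,-0.5],[0,0,0,0,0,0,-0.5]]]'
python3 -m inch '[[[0,0,-0.5,0,0,0,-0.5],[0,0,-1.5,0,0,0,-0.5],[0,0,-3,0,0,0,-0.5],[0,0,-4,0,0,0,-0.5],[0,0,-4,0,0,0,-0.5]]]'
python3 - <<'E'
from h import *
s=robot.read_state();print(s['tool_pos'],s['force'],s['wrist_torque'])
c=cam("scene"); im=c["image"][250:330,330:420]
cv2.imwrite("pics/p3.png",cv2.resize(im,None,fx=7,fy=7,interpolation=cv2.INTER_CUBIC))
for h in(.060,.071): print(proj(c,[[.468,-.1715,h+.056],[.468,-.1715,h+.064]]))
E
```

```text
t: 12.55
tool_pos: [0.4711, -0.1723, 0.109]
orientation: [2.22, 2.222, -0.0]
force: [-0.4, 0.4, -0.3]
opening: 0.044
t: 13.05
tool_pos: [0.4711, -0.1722, 0.1091]
orientation: [2.22, 2.223, -0.0]
force: [0.2, 0.3, 0.5]
opening: 0.0694
t: 13.55
tool_pos: [0.4708, -0.1721, 0.2416]
orientation: [2.22, 2.222, 0.0]
force: [1.4, -0.3, -0.4]
opening: 0.0698
[ 0.47079439 -0.17207658  0.2416364 ] [ 1.39996198 -0.27766322 -0.36810688] [-0.07691503  0.03601933  0.01457684]
[[372.27548932 284.9212858 ]
 [372.54984605 282.87000156]]
[[372.65356644 282.09442557]
 [372.93241626 280.00906481]]
```

View pics/p3.png

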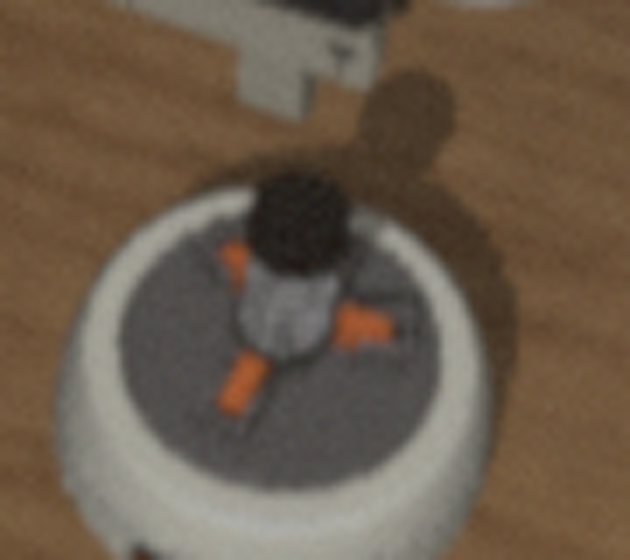

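The spring stands free and upright on the clips. The collar at (298,222) in the crop, or px (372.3,281.3), matches the predicted clip-rest position of (372.7,282.1). Now shut the fingers and come down on its top.

```bash
python3 -m inch '[[[0,0,2,0,0,0,1],[0,0,2,0,0,0,1],[0,0,0,0,0,0,1],[0,0,0,0,0,0,1],[0,0,0,0,0,0,1]]]'
python3 -m inch '[[[0,0,0,0,0,0,1],[0,0,0,0,0,0,1],[0,0,0,0,0,0,1],[0,0,0,0,0,0,1],[0,0,0,0,0,0,1]]]'
python3 -m inch '[[[0,0,2,0,0,0,1],[0,0,2,0,0,0,1],[0,0,1.3,0,0,0,1],[0,0,0.5,0,0,0,1],[0,0,0,0,0,0,1]]]'
python3 -m inch '[[[0,0,0.3,0,0,0,1],[0,0,0.2,0,0,0,1],[0,0,0.1,0,0,0,1],[0,0,0,0,0,0,1]]]'
```

```text
t: 14.1
tool_pos: [0.4717, -0.1725, 0.2007]
orientation: [2.219, 2.221, 0.001]
force: [0.4, 0.2, 0.4]
opening: 0.0347
t: 14.6
tool_pos: [0.4711, -0.1722, 0.1992]
orientation: [2.22, 2.223, 0.0]
force: [-0.2, 1.1, 0.6]
opening: 0.0004
t: 15.1
tool_pos: [0.4706, -0.172, 0.1405]
orientation: [-2.219, -2.222, 0.001]
force: [0.4, 0.2, 0.9]
opening: 0.0002
t: 15.5
tool_pos: [0.4712, -0.1723, 0.1353]
orientation: [2.22, 2.222, 0.0]
force: [-0.1, -0.3, 0.5]
opening: 0.0002
```

```bash
for i in 1 2 3; do python3 -m inch '[[[0,0,0.1,0,0,0,1],[0,0,0.1,0,0,0,1],[0,0,0,0,0,0,1]]]'|egrep 'pos|for';done
python3 -m inch '[[[0,0,0.1,0,0,0,1],[0,0,0,0,0,0,1]]]'|egrep 'pos|for'
python3 -m inch '[[[0,0,0.1,0,0,0,1],[0,0,0,0,0,0,1]]]'|egrep 'pos|for'
```

```text
tool_pos: [0.4712, -0.1723, 0.1333]
force: [0.2, 0.0, 1.9]
tool_pos: [0.4713, -0.1723, 0.1314]
force: [-0.8, 0.9, 4.1]
tool_pos: [0.4714, -0.1724, 0.1296]
force: [-1.0, 0.2, 6.5]
tool_pos: [0.4716, -0.1725, 0.1288]
force: [-0.2, 0.7, 7.7]
tool_pos: [0.4717, -0.1725, 0.1279]
force: [0.7, 0.3, 7.3]
```

Force is building along the spring rate as expected. Continuing until the snap.

```bash
for i in 1 2 3 4 5; do python3 -m inch '[[[0,0,0.1,0,0,0,1],[0,0,0,0,0,0,1]]]'|egrep 'pos|for';done
```

```text
tool_pos: [0.4718, -0.1725, 0.127]
force: [-0.1, 0.5, 8.6]
tool_pos: [0.4718, -0.1725, 0.1261]
force: [0.3, 0.6, 8.9]
tool_pos: [0.4719, -0.1726, 0.1252]
force: [-0.2, 0.1, 8.5]
tool_pos: [0.472, -0.1726, 0.1244]
force: [-0.4, 0.2, 9.3]
tool_pos: [0.4715, -0.1724, 0.1226]
force: [0.6, 0.3, 2.2]
```

The force fell from 9.3 to 2.2 N at z=0.1226, which is what a foot on the seat (free top at 0.124) would give. A slightly firmer push to confirm, then withdraw.

```bash
for i in 1 2; do python3 -m inch '[[[0,0,0.1,0,0,0,1],[0,0,0.1,0,0,0,1],[0,0,0,0,0,0,1]]]'|egrep 'pos|for';done
python3 -m inch '[[[0,0,-0.5,0,0,0,1],[0,0,-1,0,0,0,1],[0,0,-3,0,0,0,1],[0,0,-4,0,0,0,1],[0,0,-4,0,0,0,1]]]'
python3 -m inch '[[[3,-2,0,0,0,0,1],[4,-3,0,0,0,0,1],[4,-2,0,0,0,0,1],[4,0,0,0,0,0,1],[3,0,0,0,0,0,1]]]'
python3 -m inch '[[[0,0,0,0,0,0,1],[0,0,0,0,0,0,1],[0,0,0,0,0,0,1]]]'
python3 - <<'E'
from h import *
c=cam("scene");t=cam("top")
P=[[.468,-.1715,.060+.056],[.468,-.1715,.060+.064]]
print(proj(c,P),proj(t,P))
a=[cv2.resize(i,(400,356),interpolation=cv2.INTER_CUBIC) for i in(c["image"][250:330,330:420],t["image"][240:320,330:420])]
b=[cv2.resize(i["image"][100:400,100:500],(400,240),interpolation=cv2.INTER_AREA) for i in(c,t)]
cv2.imwrite("pics/f.png",np.vstack([np.hstack(a),np.hstack(b)]))
E
```

```text
tool_pos: [0.4709, -0.1721, 0.12]
force: [-1.5, 1.0, 5.4]
tool_pos: [0.4711, -0.1722, 0.1184]
force: [-1.9, 1.6, 8.1]
t: 18.9
tool_pos: [0.4703, -0.1719, 0.2439]
orientation: [-2.219, -2.221, 0.001]
force: [0.7, -0.4, -0.0]
opening: 0.0004
t: 19.4
tool_pos: [0.4002, 0.0095, 0.2435]
orientation: [2.22, 2.222, 0.001]
force: [0.8, -0.5, 0.4]
opening: 0.0005
t: 19.7
tool_pos: [0.4009, 0.007, 0.2431]
orientation: [2.221, 2.222, -0.001]
force: [1.0, -0.7, 0.8]
opening: 0.0005
[[372.27548932 284.9212858 ]
 [372.54984605 282.87000156]] [[376.9208773  279.58272041]
 [377.27842711 279.53359156]]
```

View pics/f.png

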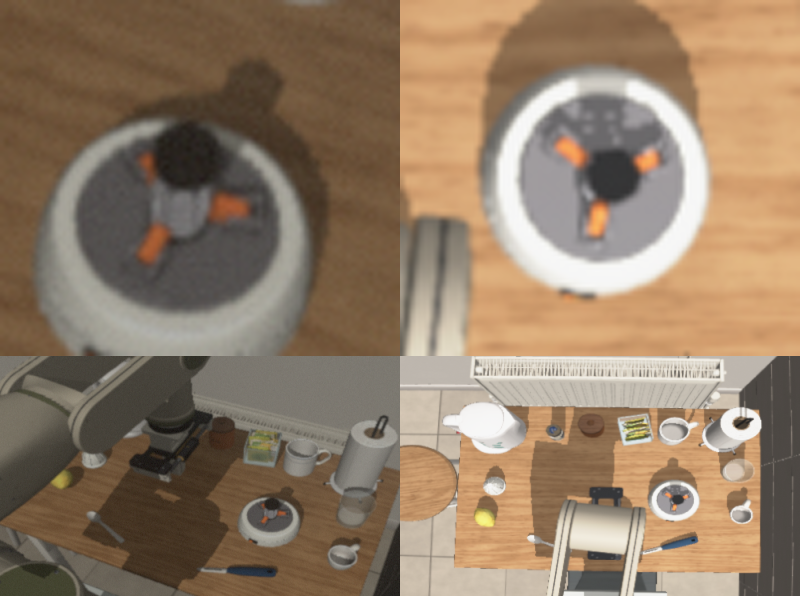

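The collar now appears at scene px (372.1,284.9), against a predicted home position of (372.3,284.9), and at top px (377.5,279.3), against (377,279.6). The clips are closed round the foot and the other objects haven't moved. Handing in.

```bash
python3 -c "
from plant import robot
print(robot.close_job())"
```

```text
the job is handed in; nothing more can be done
None
```

The spring is clipped home on the citrus press and standing free, and I handed the job in at about 20 s of robot time.

- **Threading:** I gripped the spring by its collar and lowered it over the spindle. Its hole happened to line up with the square: there was only about 2 N of side force near the shoulder. I eased that with a 0.6 mm shift, so no twist was needed.
- **Release:** It met the clips with the foot about 11 mm above the seat. I let go, and the camera showed it standing upright there.
- **Snap:** I pushed down on its top with the fingers shut. The force rose to about 9.3 N, then dropped to 2.2 N as the clips snapped. A further push to about 8 N rose at the spring's own rate, as it should with the foot on the seat.
- **Last checks:** The collar was within about 0.5 px of its predicted home position in both cameras, 3.5 px lower in the scene view than when it stood on the clips. Nothing else looked disturbed in the final overview, and the arm was clear of everything. The foot itself is hidden from the cameras, so "flat under the clips" rests on the force and height readings. No check failed or disagreed.

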